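Seat the taper-shank anvil in the riveting base

TASK

Take the plain steel anvil out of the wooden rack, set its tapered shank upright in the brass sleeve of the blue riveting base and let go of it for good. Then drive it down with the face of the orange-nosed tapper, in two or more separate light taps straight down on its top and never a hard blow, until it is fully home: its end solid against the hidden stop in the base, so that a tap moves it no further. Stand the tapper back upright on the bench beside the base and let go; leave the other things where they are.

Things in the scene. Friction and masses are not known exactly. Their poses are not given: they have to be found in the camera images.
- anvil: Bright steel riveting anvil, 160 g, 80 mm tall, round about its z axis. Origin at the small lower end of its shank, z up along it. From the origin: tapered shank 0-40 mm (diameter 14 mm growing to 21 mm), collar 40-45 mm (diameter 32 mm), straight body to be gripped 45-80 mm (diameter 24 mm), flat top. At the start it hangs upright by its collar in one of the two rack holes (either one).
- anvil_collar (a point): Centre of the underside of the steel anvil's collar, 40 mm above the anvil's origin. When the shank sits in the sleeve this stands about 6-7 mm above the sleeve's rim.
- anvil_top (a point): Centre of the steel anvil's flat top, where it is tapped.
- base: Blue cast-iron riveting base, fixed to the bench: plinth 120 x 120 x 22 mm, round column on it 76-88 mm across up to 70 mm above the bench. Origin at the centre of its underside, z up.
- base_top (a point): Centre of the top of the base's column, 70 mm above the bench. Deep inside, out of sight, is a solid stop screw for the lower end of the shank; its height differs from job to job: the anvil meets it with the sleeve anywhere from 0.006 to 0.014 down. It is home when a tap of some 20 N bears on the stop and moves it no further.
- sleeve_rim (a point): Centre of the rim (mouth) of the brass sleeve, z up: the sleeve is 33 mm across outside, with a tapered bore, about 19 mm across at the mouth, that matches the anvil's shank; the shank goes some 33-34 mm into it before it wedges. The sleeve slides straight down in the base; at the start it stands 7.5-10 mm proud of the base top.
- sleeve (a joint): How far the sleeve has gone down, m (0 = rim 10 mm above the base top, 0.010 = flush); starts at 0-0.0025. A tight friction fit, no spring: it holds still under about 11 N, slides under more (plus some 250 N per m/s) and stays where left, carrying the wedged anvil. Set the anvil in without driving the sleeve past 0.005. The taper is bruised if the tapper's force on the anvil exceeds 45 N.
- tapper: Hand tapper that stands upright on its face, 118 mm tall, 280 g, round about its z axis. Origin at the centre of its lower, striking face, z up. From the origin: orange plastic nose 0-22 mm and aluminium body 22-48 mm (both 38 mm across), black handle 48-118 mm (24 mm across).
- rack: Fixed wooden rack, 160 x 60 x 55 mm; two blind holes, 24 mm across, at x = -40 and +40 mm in its frame. Origin at the centre of its underside.
- other: Black anvil with a domed top in the other rack hole, otherwise shaped like the steel one (origin and size alike). Leave alone.
- reel: Loose solder reel, white and grey, 54 mm across, 50 mm tall. Leave alone.
- tape: Loose yellow roll of tape lying flat, 88 mm across, 25 mm tall. Leave alone.
- meter: Loose black multimeter lying flat, 75 x 150 x 42 mm. Leave alone.
There are look-alikes about, which are no part of the job. What is shaped like the anvil but green or purple is not meant.

How it is judged:
By the outcome, as a careful person would: the job done as asked, in the order asked, and still so for the second after the job is handed in, with the robot touching nothing.
It also fails if it takes over 64 s, if anything falls off the work surface, if the arm or the gripper's body presses on something with over 40 N, if the wrist force passes 120 N, or if a joint passes its speed limit or range.

ROBOT

A 7-joint arm with a two-finger parallel gripper is mounted at the origin on the work surface. World frame = base frame: x ahead of the robot, y to its left, z up, the work surface at z = 0. Lengths are in m, angles in rad, forces in N, time in s.
With the tool pointing down it reaches from about 0.35 to 0.9 m from the base axis. Payload 7.2 kg.
Tool frame: the origin (TCP) lies between the finger pads; the fingertips stand 14 mm ahead of it and the grasp point (between the pads) lies 5 mm behind it; y points along the fingers, z is the direction in which the jaws open and shut, and the axes are right-handed (so a half turn about y gives the same grasp; the last joint's range is limited). The gripper opens to 88 mm and grips with 3 to 60 N. Pads are 20 mm wide; open, the fingers measure 115 mm over their backs; the gripper's body (75 mm by 178 mm) begins 61 mm behind the grasp point.
Start: joints at [1.062, 0.411, -0.013, 1.596, 0.006, 1.134, -0.082], TCP at [0.267, -0.565, 0.237] pointing down, gripper open.
Joint ranges: [-2.95, 2.95], [-0.29, 1.99], [-1.47, 1.44], [0.14, 2.54], [-1.03, 4.17], [0.13, 1.85], [-2.86, 2.86]. Speed limits (rad/s): [2.39, 2.39, 3.01, 3.01, 3.14, 3.14, 3.14].

INTERFACE

Orientations are given as [roll, pitch, yaw] about the fixed x, y, z axes, in that order (R = Rz(yaw) Ry(pitch) Rx(roll)).
In Python, from rig import env, imaging gives the robot as it stands.
- The arm moves only by the tool servo_tool, never from a script. Its argument "rows" is a list of rows, each a list of 7 numbers: the shift along the tool's x, y, z in m, then the turn, a rotation vector about the tool's x, y, z in rad, then the opening, from 0 (shut) to 1 (fully open). A call has exactly 10 rows; each row is the pose to reach, as a shift and turn from the pose commanded when the call began, along the tool's axes at that moment; what a row does not reach only later rows make up. A row lasts 1/10 s, in which the tool goes at most 50 mm and 8.59 degrees, less where a joint would pass 70% of its speed; a pose out of reach is approached as far as the arm can. A call with a gripper value outside its range is refused whole. The fingers move at their own pace and stop on an object; the grip force is fixed at half the most. Time passes only in rows, so rows that repeat a pose let the fingers close, or fill a call up. It gives the time, the measured TCP pose, the force and the opening at its end, in the units of the state.
- env.get_state(): the state, without advancing time (a new reading comes with each control period).
- imaging.snapshot(name): name is "side" or "top"; returns the picture (480x640x3 uint8, red, green, blue); there is no depth.
- imaging.calibration(name): a dict with "vfov" (degrees; the focal length in pixels is half the picture's height over the tangent of half this angle, whatever the lens; pixels are square), "cx", "cy" (the principal point, pixels), "pose" (4x4, takes a point from camera to world coordinates). Camera axes: x right, y down, z forward; pixel columns grow to the right and rows downward; lengths in m; the calibration is good to about 2 mm. A picture is of the moment at which its call begins. calibration takes no time and is no camera call.
- env.sign_off(): hands the job in, once; it reports no verdict.
The state is a dict: "time_s": time; "joint_positions": joint angles; "qd": joint speeds; "tau": joint torques, N m; "position": TCP position; "eef_rot": TCP orientation; "force": force on the tool from outside, world axes, zero at the start; "moment": the same for the moment, N m; "finger_gap": finger opening in m.
Only numpy, scipy, OpenCV 4.12 (cv2) and the standard library are available. Lean on these libraries where they do the work, as an engineer would, in place of code of your own. Each camera call takes 0.05 s, during which the arm holds its last target.

## Working session

There is one attempt and no reset: what is moved stays moved. The work goes in short steps, Python scripts to look and compute and a tool call to move; the robot and the scene stay as the last step left them, time stands still between calls to the robot, and variables do not carry over. Pictures are saved under pics/ and viewed, and the job is handed in when it is done.

Besides the shell and the picture viewer there is one more tool, called after "Emit:" in YAML: its name, and indented under it one key for each argument. servo_tool: Moves the arm, as the interface text tells. Its arguments: {"type":"object","properties":{"rows":{"type":"array","items":{"type":"array","items":{"type":"number"}}}},"required":["rows"]}

```bash
ls; mkdir -p pics
python3 - <<'E'
from rig import env, imaging
import cv2
s=env.get_state()
for k,v in s.items(): print(k,v)
for n in("side","top"):
    cv2.imwrite(f"pics/{n}0.png",imaging.snapshot(n)[:,:,::-1]); print(imaging.calibration(n))
E
```

```text
pics
time_s 0.0
joint_positions [ 1.0618018   0.41187799 -0.01272509  1.59708667  0.00562106  1.13427011
 -0.0821999 ]
qd [-0.00026472  0.00069023 -0.00052028 -0.0012836   0.0004566   0.00065277
  0.00029564]
tau [-3.45898416e-04 -5.87949729e+01  6.41480740e-01 -2.91076720e+01
 -5.38615335e-02  1.83616817e-02  2.55510640e-04]
position [ 0.26641169 -0.56482445  0.23580519]
eef_rot [-1.57239758e+00 -1.27893952e-04 -2.70075217e+00]
force [-0.95563207  0.1380919   0.15424855]
moment [0.0048245  0.01861975 0.06895817]
finger_gap 0.08794381669558082
{'vfov': 56.12381896970484, 'cx': 322.42617308236527, 'cy': 235.7228901981124, 'pose': array([[-0.70277624, -0.39604005,  0.5909804 ,  0.03954849],
       [-0.71102242,  0.41847116, -0.56509204,  0.58636124],
       [-0.02350918, -0.81733357, -0.57568494,  0.62616649],
       [ 0.        ,  0.        ,  0.        ,  1.        ]])}
{'vfov': 50.073551743243826, 'cx': 320.4997431797249, 'cy': 247.69732673328514, 'pose': array([[-0.02079927, -0.98339479,  0.18028333,  0.40437086],
       [-0.99977086,  0.02137099,  0.00122926,  0.01454497],
       [-0.00506168, -0.18021645, -0.98361395,  1.18066219],
       [ 0.        ,  0.        ,  0.        ,  1.        ]])}
```

View pics/side0.png

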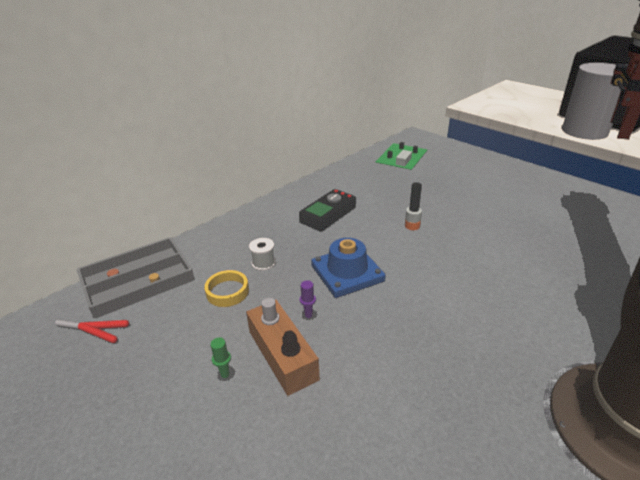

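View pics/top0.png

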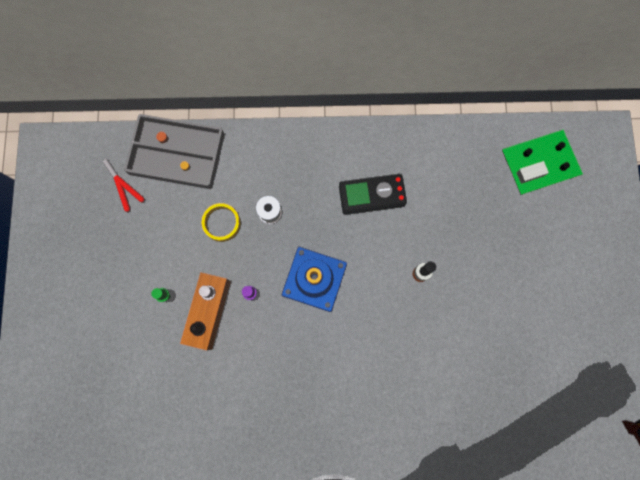

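Candidates shaped like the anvil are steel (side 269,310; top 206,292), black domed (290,343; 198,328), purple (308,298; 249,293) and green (221,357; 160,294). The bright steel one in the rack's far hole fits the description. I'll confirm it in enlarged crops.

Run:
```python
import cv2,numpy as np
t=cv2.imread('pics/top0.png');s=cv2.imread('pics/side0.png')
def crop(im,x,y,w,h,k): return cv2.resize(im[y:y+h,x:x+w],None,fx=k,fy=k,interpolation=cv2.INTER_CUBIC)
cv2.imwrite('pics/c1.png',crop(s,240,170,200,150*3//2,0) if 0 else np.hstack([crop(s,240,280,80,110,5),crop(s,305,230,80,110,5)]))
cv2.imwrite('pics/c2.png',np.hstack([crop(t,175,265,80,110,5),crop(t,275,235,80,110,5)]))
cv2.imwrite('pics/c3.png',np.hstack([crop(s,390,170,60,75,6),crop(t,395,235,60,75,6)]))
```

```text
(no output)
```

View pics/c1.png

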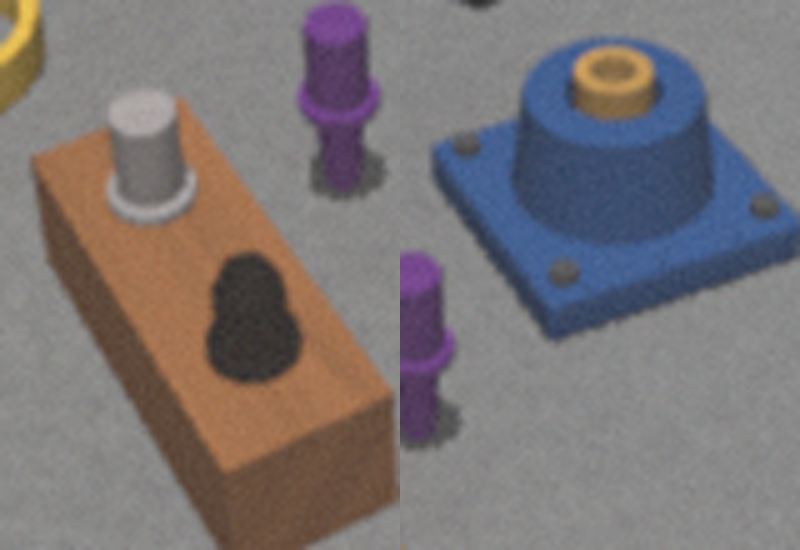

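View pics/c2.png

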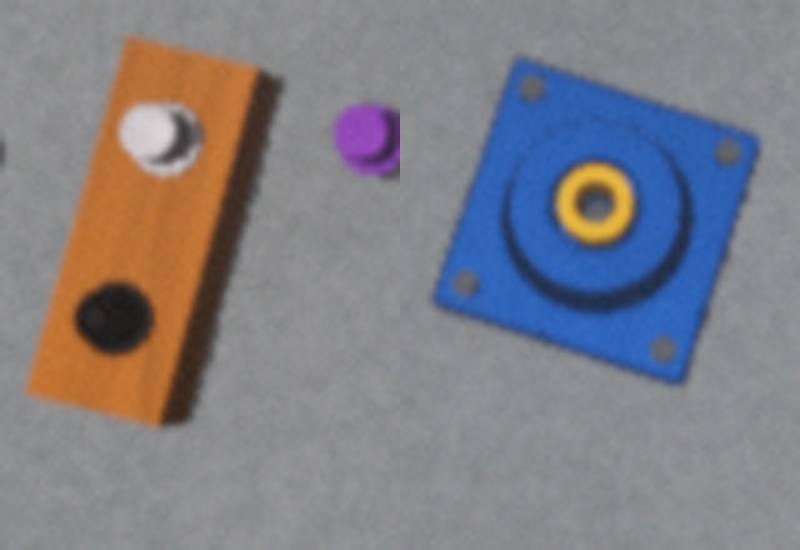

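View pics/c3.png

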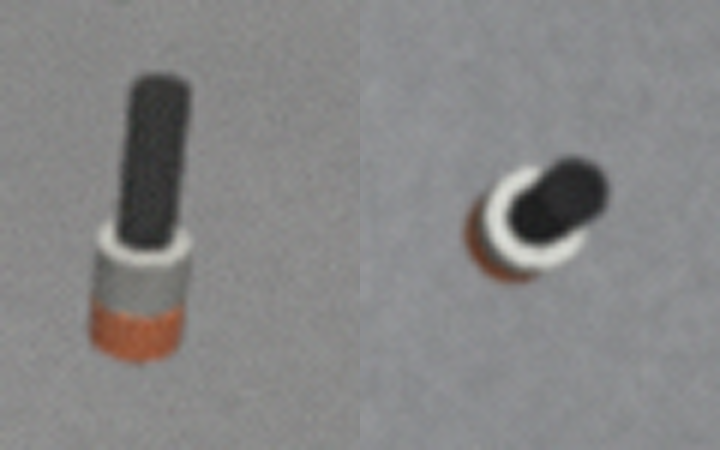

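The crops show the flat-topped bright steel anvil in the rack's far hole, with its top centre at side (268,302) and top (204,291). The black domed one is in the near hole. The brass rim is at side (347,244) and top (314,275), and the tapper handle top is at (416,184) and (431,266). Next I triangulate these.

```bash
cat > h.py <<'E'
import numpy as np, cv2
from rig import env, imaging
def cam(n):
    c=imaging.calibration(n); f=240/np.tan(np.radians(c['vfov']/2)); return c,f
def ray(n,u,v):
    c,f=cam(n); d=c['pose'][:3,:3]@np.array([(u-c['cx'])/f,(v-c['cy'])/f,1]); return c['pose'][:3,3],d/np.linalg.norm(d)
def plane(n,u,v,z):
    o,d=ray(n,u,v); return o+d*(z-o[2])/d[2]
def tri(s,t):
    A=0;b=0;R=[]
    for n,p in(("side",s),("top",t)):
        o,d=ray(n,*p); P=np.eye(3)-np.outer(d,d); A=A+P;b=b+P@o;R.append((P,o))
    x=np.linalg.solve(A,b); return x,[np.linalg.norm(P@(x-o)) for P,o in R]
def proj(n,X):
    c,f=cam(n); q=c['pose'][:3,:3].T@(np.array(X)-c['pose'][:3,3]); return f*q[0]/q[2]+c['cx'],f*q[1]/q[2]+c['cy']
E
python3 - <<'E'
from h import *
np.set_printoptions(precision=4,suppress=True)
for nm,s,t,z in(("anvil",(268.2,301.6),(204,290.6),.095),("rim",(347.4,243.6),(313.6,275.2),.079),("tap",(416.3,184),(430.8,265.9),.118)):
    print(nm,*tri(s,t),plane("side",*s,z),plane("top",*t,z))
# rack top corners top cam (crop/5+175,265)
for c in((127,38),(258,68),(27,393),(162,427)):
    print('rack',plane("top",c[0]/5+174.6,c[1]/5+264.6,.055))
for c in((118,62),(360,140),(34,300),(284,383)):
    print('plinth',plane("top",c[0]/5+274.6,c[1]/5+234.6,.022))
print('reel',plane("top",268,208,.05),'purple',plane("top",249,292,.08),'tapbase',tri((390+137/6-.4,170+338/6),(395+(512-360)/6,235+240/6)))
s=env.get_state();import scipy.spatial.transform as T
R=T.Rotation.from_euler('xyz',s['eef_rot']).as_matrix();print(R,s['position'])
E
```

```text
anvil [0.5161 0.2645 0.0927] [np.float64(0.0007184943869292949), np.float64(0.0007184943869289785)] [0.5134 0.2656 0.095 ] [0.5164 0.2645 0.095 ]
rim [0.5462 0.0318 0.0769] [np.float64(0.00041490656072455987), np.float64(0.00041490656072444484)] [0.5439 0.0337 0.079 ] [0.5463 0.0321 0.079 ]
tap [ 0.5556 -0.2146  0.114 ] [np.float64(0.0005751936061834239), np.float64(0.0005751936061835154)] [ 0.5511 -0.2087  0.118 ] [ 0.5555 -0.2134  0.118 ]
rack [0.5614 0.2834 0.055 ]
rack [0.5468 0.2253 0.055 ]
rack [0.4079 0.3233 0.055 ]
rack [0.3923 0.2647 0.055 ]
plinth [0.6195 0.0671 0.022 ]
plinth [ 0.5809 -0.0428  0.022 ]
plinth [0.5111 0.1064 0.022 ]
plinth [ 0.4715 -0.0054  0.022 ]
reel [0.7058 0.1332 0.05  ] purple [0.5128 0.1713 0.08  ] tapbase (array([ 0.5522, -0.2139, -0.0035]), [np.float64(0.00013023027501171534), np.float64(0.00013023027501166002)])
[[-0.9044 -0.0007  0.4267]
 [-0.4267  0.0012 -0.9044]
 [ 0.0001 -1.     -0.0014]] [ 0.2664 -0.5649  0.2359]
```

Emit:
servo_tool:
  rows:
    - [-0.58,0.05,-0.644,0,-1.129,0,0.6]
    - [-0.58,0.05,-0.644,0,-1.129,0,0.6]
    - [-0.58,0.05,-0.644,0,-1.129,0,0.6]
    - [-0.58,0.05,-0.644,0,-1.129,0,0.6]
    - [-0.58,0.05,-0.644,0,-1.129,0,0.6]
    - [-0.58,0.05,-0.644,0,-1.129,0,0.6]
    - [-0.58,0.05,-0.644,0,-1.129,0,0.6]
    - [-0.58,0.05,-0.644,0,-1.129,0,0.6]
    - [-0.58,0.05,-0.644,0,-1.129,0,0.6]
    - [-0.58,0.05,-0.644,0,-1.129,0,0.6]

```text
time_s: 1.1
position: [0.4105, -0.0855, 0.2078]
eef_rot: [-1.57, -0.0, -1.572]
force: [2.0, 0.3, -0.7]
finger_gap: 0.0526
```

Emit:
servo_tool:
  rows:
    - [-0.35,0.088,0.106,0,0,0,0.6]
    - [-0.35,0.088,0.106,0,0,0,0.6]
    - [-0.35,0.088,0.106,0,0,0,0.6]
    - [-0.35,0.088,0.106,0,0,0,0.6]
    - [-0.35,0.088,0.106,0,0,0,0.6]
    - [-0.35,0.088,0.106,0,0,0,0.6]
    - [-0.35,0.088,0.106,0,0,0,0.6]
    - [-0.35,0.088,0.106,0,0,0,0.6]
    - [-0.35,0.088,0.106,0,0,0,0.6]
    - [-0.35,0.088,0.106,0,0,0,0.6]

```text
time_s: 2.1
position: [0.5162, 0.2626, 0.1191]
eef_rot: [-1.572, -0.001, -1.571]
force: [0.7, 0.0, -0.3]
finger_gap: 0.0527
```

```bash
cat > snap.py <<'E'
import sys;from h import *
import numpy as np
np.set_printoptions(precision=4,suppress=True)
tag=sys.argv[1]
a=[]
for i in range(2,len(sys.argv),5):
    n=sys.argv[i];x,y,w,hh=map(int,sys.argv[i+1:i+5])
    im=imaging.snapshot(n)[:,:,::-1]; cv2.imwrite(f'pics/{tag}_{n}_full.png',im)
    k=400/w; a.append(cv2.resize(im[y:y+hh,x:x+w],(400,int(hh*k)),interpolation=cv2.INTER_CUBIC))
H=min(600,max(q.shape[0] for q in a)); a=[cv2.copyMakeBorder(q[:H],0,H-min(H,q.shape[0]),0,0,cv2.BORDER_CONSTANT) for q in a]
cv2.imwrite(f'pics/{tag}.png',np.hstack(a))
s=env.get_state();print(s['time_s'],s['position'],s['eef_rot'],s['force'],s['finger_gap'])
E
python3 snap.py a1 side 220 230 100 150 top 150 210 100 150
```

```text
2.2 [0.5168 0.261  0.1197] [-1.5712 -0.0012 -1.5731] [-0.0018 -0.3219  0.271 ] 0.052891815318217676
```

View pics/a1.png

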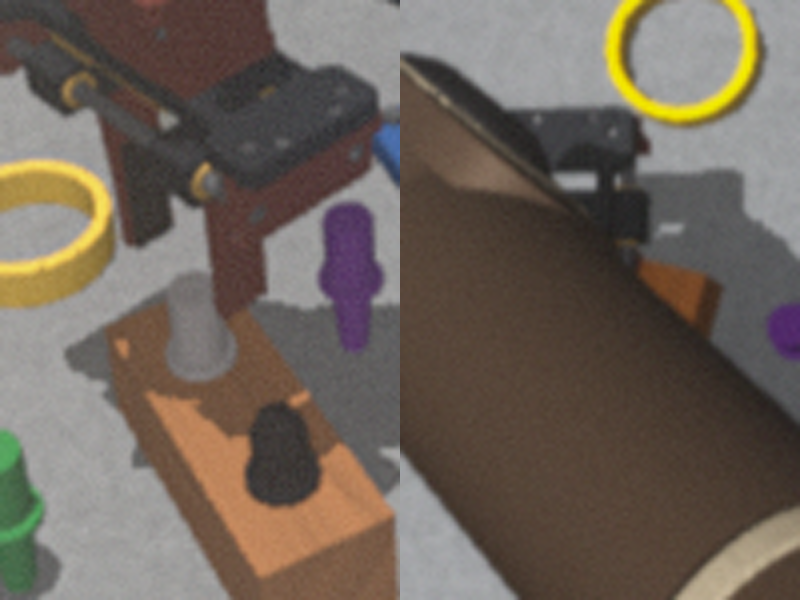

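Run:
```python
from h import *
im=cv2.imread('pics/a1_side_full.png')
x,y,w,h=235,265,70,60;k=10
for i in range(2): cv2.imwrite('pics/a2.png',cv2.resize(im[y:y+h,x:x+w],None,fx=k,fy=k,interpolation=cv2.INTER_CUBIC))
for X in(-.0264,.0264):
  for Y in(-.01,.01):
    u,v=proj("side",(.5163+X,.2645+Y,.106)); print(X,Y,(u-x)*k,(v-y)*k)
u,v=proj("side",(.5163,.2645,.095));print((u-x)*k,(v-y)*k)
```

```text
-0.0264 -0.01 465.9439545223893 352.3296425074443
-0.0264 0.01 373.4226130378005 412.94987397377724
0.0264 -0.01 269.20087136728284 206.63899849639222
0.0264 0.01 177.53777721621702 262.6822678204303
325.9364080970255 354.5918813754258
```

View pics/a2.png

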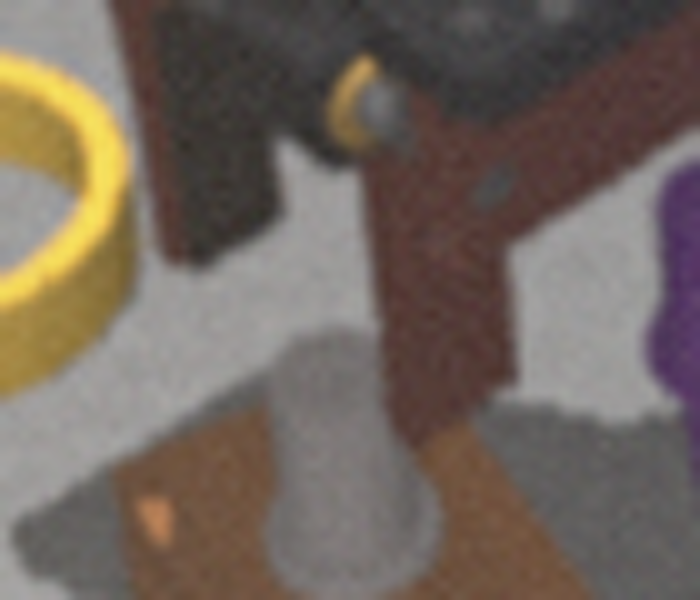

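Emit:
servo_tool:
  rows:
    - [-0.002,0.01,0,0,0,0,0.6]
    - [-0.002,0.025,0,0,0,0,0.6]
    - [-0.002,0.035,0,0,0,0,0.6]
    - [-0.002,0.0415,0,0,0,0,0.6]
    - [-0.002,0.0415,0,0,0,0,0.6]
    - [-0.002,0.0415,0,0,0,0,0]
    - [-0.002,0.0415,0,0,0,0,0]
    - [-0.002,0.0415,0,0,0,0,0]
    - [-0.002,0.0415,0,0,0,0,0]
    - [-0.002,0.0415,0,0,0,0,0]

```text
time_s: 3.2
position: [0.5169, 0.2648, 0.0787]
eef_rot: [-1.57, 0.0, -1.572]
force: [-0.6, 0.4, 2.1]
finger_gap: 0.0235
```

Emit:
servo_tool:
  rows:
    - [0,-0.015,0,0,0,0,0]
    - [0,-0.04,0,0,0,0,0]
    - [0,-0.065,0,0,0,0,0]
    - [0,-0.09,0,0,0,0,0]
    - [0.04,-0.09,0.005,0,0,0,0]
    - [0.085,-0.09,0.011,0,0,0,0]
    - [0.13,-0.09,0.017,0,0,0,0]
    - [0.175,-0.09,0.023,0,0,0,0]
    - [0.215,-0.09,0.028,0,0,0,0]
    - [0.2325,-0.09,0.03,0,0,0,0]

```text
time_s: 4.2
position: [0.547, 0.0271, 0.1691]
eef_rot: [-1.57, -0.002, -1.577]
force: [-0.6, 0.5, -1.4]
finger_gap: 0.0235
```

```bash
python3 snap.py b1 side 300 180 100 150 top 270 200 100 150
```

```text
4.3 [0.547  0.0282 0.169 ] [-1.5704 -0.0016 -1.5774] [ 0.6195  0.0204 -1.4995] 0.02337334165943954
```

View pics/b1.png

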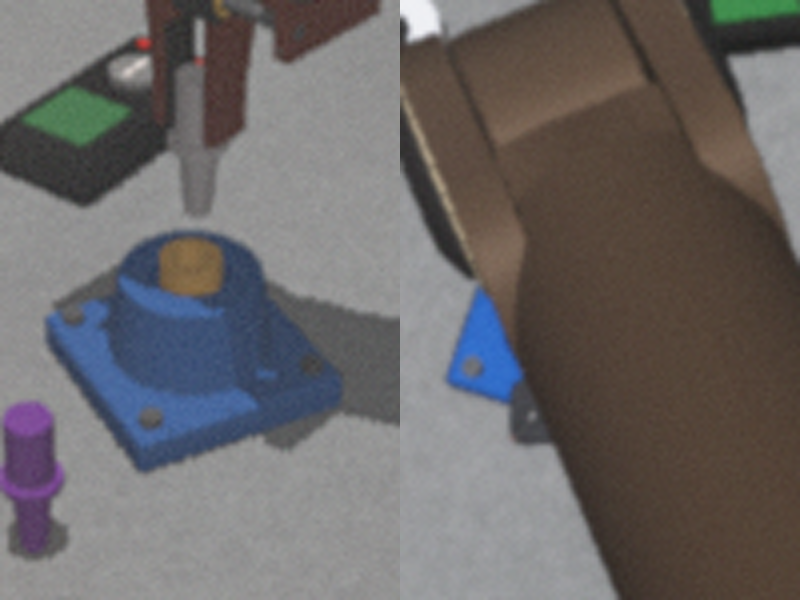

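Run:
```python
from h import *
print(proj("side",(.547,.0277,.1061)),proj("side",(.5463,.032,.079)),proj("side",(.5463,.032,.1061)))
im=cv2.imread('pics/b1_side_full.png')
x,y,w,h=325,185,50,75;k=8
cv2.imwrite('pics/b2.png',cv2.resize(im[y:y+h,x:x+w],None,fx=k,fy=k,interpolation=cv2.INTER_CUBIC))
```

```text
(np.float64(348.41630153529036), np.float64(230.95661434447848)) (np.float64(347.1231452198246), np.float64(242.77837651675182)) (np.float64(347.2311079112201), np.float64(231.966719005966))
```

View pics/b2.png

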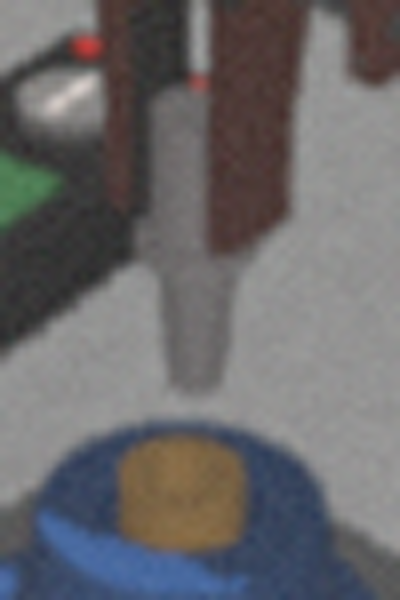

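Emit:
servo_tool:
  rows:
    - [-0.005,0.005,0,0,0,0,0]
    - [-0.005,0.012,0,0,-0.006,0,0]
    - [-0.005,0.018,0,0,-0.006,0,0]
    - [-0.005,0.018,0,0,-0.006,0,0]
    - [-0.005,0.018,0,0,-0.006,0,0]
    - [-0.005,0.018,0,0,-0.006,0,0]
    - [-0.005,0.018,0,0,-0.006,0,0]
    - [-0.005,0.018,0,0,-0.006,0,0]
    - [-0.005,0.018,0,0,-0.006,0,0]
    - [-0.005,0.018,0,0,-0.006,0,0]

```text
time_s: 5.3
position: [0.5467, 0.037, 0.1504]
eef_rot: [-1.571, -0.0, -1.566]
force: [0.1, -0.7, -1.7]
finger_gap: 0.0236
```

```bash
python3 snap.py b3 side 325 195 50 75 side 325 195 50 75
python3 - <<'E'
from h import *
p=env.get_state()['position'];print(p,proj("side",p-[0,0,.0637]))
E
```

```text
5.4 [0.5466 0.037  0.1504] [-1.5708 -0.0001 -1.5659] [ 0.3327 -0.66   -1.839 ] 0.02327826457512873
[0.54662778 0.03702777 0.15037271] (np.float64(345.3637428878236), np.float64(240.73133153846095))
```

View pics/b3.png

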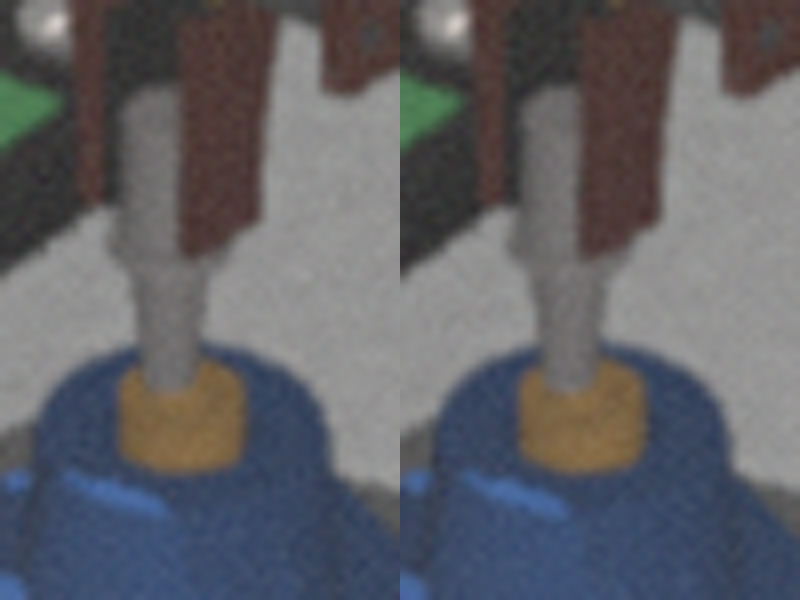

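Emit:
servo_tool:
  rows:
    - [0.003,0,0,0,0,0,0]
    - [0.005,0,0,0,0.005,0,0]
    - [0.005,0,0,0,0.005,0,0]
    - [0.005,0,0,0,0.005,0,0]
    - [0.005,0,0,0,0.005,0,0]
    - [0.005,0,0,0,0.005,0,0]
    - [0.005,0,0,0,0.005,0,0]
    - [0.005,0.005,0,0,0.005,0,0]
    - [0.005,0.007,0,0,0.005,0,0]
    - [0.005,0.007,0,0,0.005,0,0]

```text
time_s: 6.4
position: [0.5463, 0.0321, 0.1428]
eef_rot: [-1.572, -0.0, -1.571]
force: [0.9, 0.5, -1.2]
finger_gap: 0.0231
```

```bash
python3 snap.py b4 side 325 195 50 75
```

```text
6.45 [0.5465 0.0321 0.143 ] [-1.5714  0.     -1.5707] [-0.6163 -0.4821 -2.1022] 0.02390905068452088
```

View pics/b4.png

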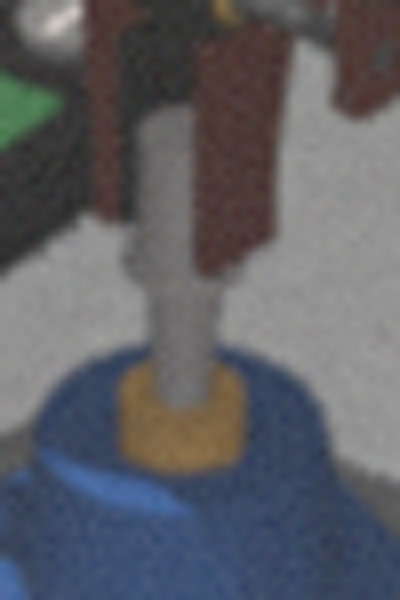

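Emit:
servo_tool:
  rows:
    - [0,0.005,0,0,0,0,0]
    - [0,0.01,0,0,0,0,0]
    - [0,0.015,0,0,0,0,0]
    - [0,0.02,0,0,0,0,0]
    - [0,0.025,0,0,0,0,0]
    - [0,0.029,0,0,0,0,0]
    - [0,0.031,0,0,0,0,0]
    - [0,0.031,0,0,0,0,0]
    - [0,0.031,0,0,0,0,0]
    - [0,0.031,0,0,0,0,0]

```text
time_s: 7.45
position: [0.5466, 0.0321, 0.1125]
eef_rot: [-1.571, -0.0, -1.571]
force: [-0.7, 0.3, -1.2]
finger_gap: 0.0232
```

```bash
python3 snap.py b5 side 325 195 50 75
```

```text
7.5 [0.5466 0.0322 0.1125] [-1.5708 -0.     -1.5707] [-1.4861  0.6139 -2.6627] 0.023776839763383576
```

View pics/b5.png

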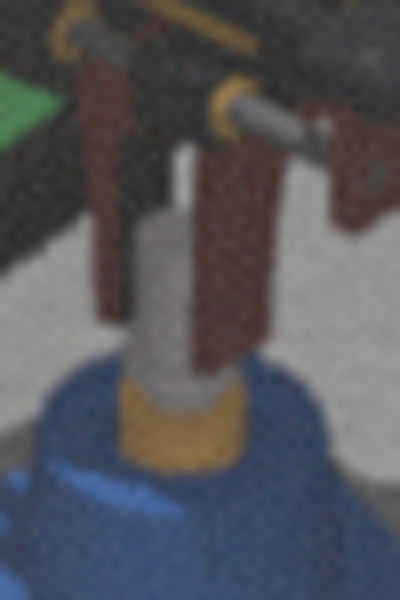

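Emit:
servo_tool:
  rows:
    - [0,0.001,0,0,0,0,0]
    - [0,0.001,0,0,0,0,0]
    - [0,0.001,0,0,0,0,0.5]
    - [0,0.001,0,0,0,0,0.5]
    - [0,0.001,0,0,0,0,0.5]
    - [0,0.001,0,0,0,0,0.5]
    - [0,-0.01,0,0,0,0,0.5]
    - [0,-0.03,0,0,0,0,0.5]
    - [0,-0.05,0,0,0,0,0.5]
    - [0,-0.07,0,0,0,0,0.5]

```text
time_s: 8.5
position: [0.5468, 0.0322, 0.1839]
eef_rot: [-1.57, 0.0, -1.571]
force: [0.3, -0.4, 0.4]
finger_gap: 0.044
```

```bash
python3 snap.py b6 side 320 180 70 105
```

```text
8.55 [0.5484 0.0326 0.1872] [-1.5658  0.0002 -1.5705] [0.9366 1.3926 2.5391] 0.04377118288657567
```

View pics/b6.png

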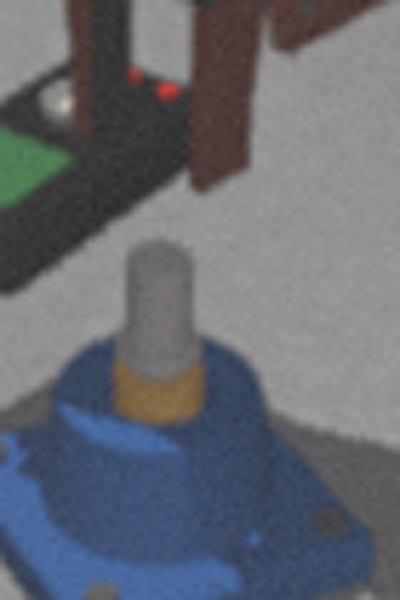

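Emit:
servo_tool:
  rows:
    - [0.04,0,0.001,0,0,0,0.6]
    - [0.085,0,0.003,0,0,0,0.6]
    - [0.13,0.008,0.005,0,0,0,0.6]
    - [0.175,0.018,0.007,0,0,0,0.6]
    - [0.215,0.028,0.008,0,0,0,0.6]
    - [0.24,0.037,0.008,0,0,0,0.6]
    - [0.2465,0.037,0.008,0,0,0,0.6]
    - [0.2465,0.037,0.008,0,0,0,0.6]
    - [0.2465,0.037,0.008,0,0,0,0.6]
    - [0.2465,0.037,0.008,0,0,0,0.6]

```text
time_s: 9.55
position: [0.5554, -0.2122, 0.1462]
eef_rot: [-1.57, 0.0, -1.568]
force: [-0.4, -0.4, -0.1]
finger_gap: 0.0524
```

```bash
python3 snap.py d1 side 370 120 90 130 top 380 190 90 130
python3 - <<'E'
from h import *
p=env.get_state()['position']
for X in (-.0264,.0264):
  for Y in(-.01,.01): print(proj("side",p+[X,Y,-.014]))
E
```

```text
9.65 [ 0.5552 -0.2128  0.146 ] [-1.57    0.     -1.5684] [ 0.2658 -0.4511  0.1011] 0.05259363670967518
(np.float64(428.6004533732379), np.float64(179.6286640891847))
(np.float64(423.498317237894), np.float64(182.70239950704925))
(np.float64(409.752393191978), np.float64(172.41297540754368))
(np.float64(404.599046288578), np.float64(175.31782629350283))
```

View pics/d1.png

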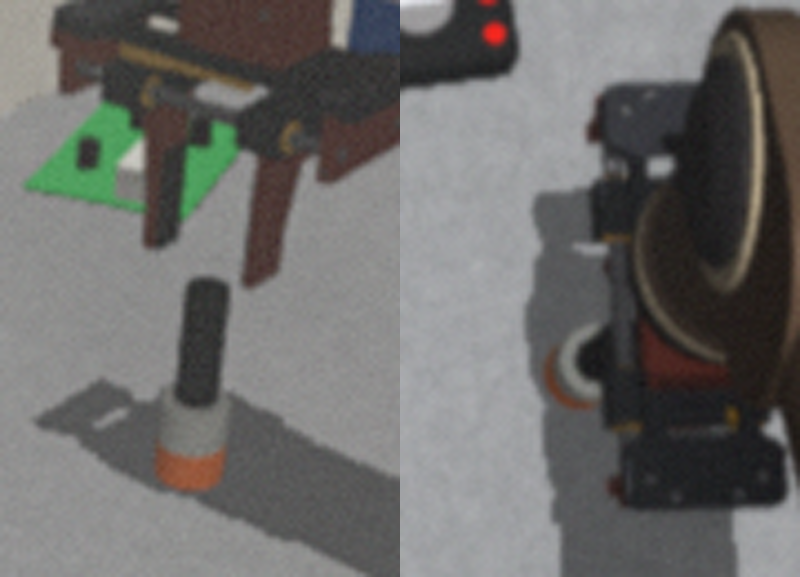

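Run:
```python
from h import *
print(proj("side",(.5552,-.2128,.118)),proj("side",(.5502,-.2128,.118)),proj("side",(.5552,-.2178,.118)))
im=cv2.imread('pics/d1_side_full.png')
x,y,w,h=395,165,50,75;k=8
cv2.imwrite('pics/d2.png',cv2.resize(im[y:y+h,x:x+w],None,fx=k,fy=k,interpolation=cv2.INTER_CUBIC))
```

```text
(np.float64(415.9015932727582), np.float64(182.7989390677357)) (np.float64(417.6781588317882), np.float64(183.50176087180694)) (np.float64(417.1722879997837), np.float64(182.0454564194825))
```

View pics/d2.png

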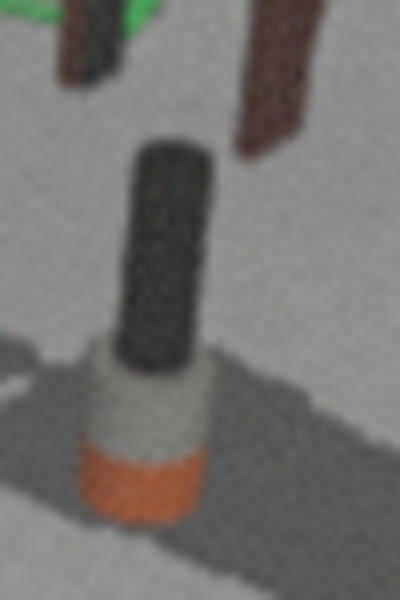

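Emit:
servo_tool:
  rows:
    - [-0.001,0.015,0,0,0,0,0.6]
    - [-0.001,0.035,0,0,0,0,0.6]
    - [-0.001,0.052,0,0,0,0,0.6]
    - [-0.001,0.061,0,0,0,0,0.6]
    - [-0.001,0.061,0,0,0,0,0.6]
    - [-0.001,0.061,0,0,0,0,0.3]
    - [-0.001,0.061,0,0,0,0,0]
    - [-0.001,0.061,0,0,0,0,0]
    - [-0.001,0.061,0,0,0,0,0]
    - [-0.001,0.061,0,0,0,0,0]

```text
time_s: 10.65
position: [0.5549, -0.2136, 0.0849]
eef_rot: [-1.57, -0.0, -1.571]
force: [-0.6, 0.0, 2.1]
finger_gap: 0.0236
```

```bash
python3 snap.py d3 side 370 120 90 130 top 380 190 90 130
```

```text
10.75 [ 0.555  -0.2135  0.0849] [-1.57   -0.0004 -1.5708] [-1.1473  0.5176  4.4933] 0.023932117106376445
```

View pics/d3.png

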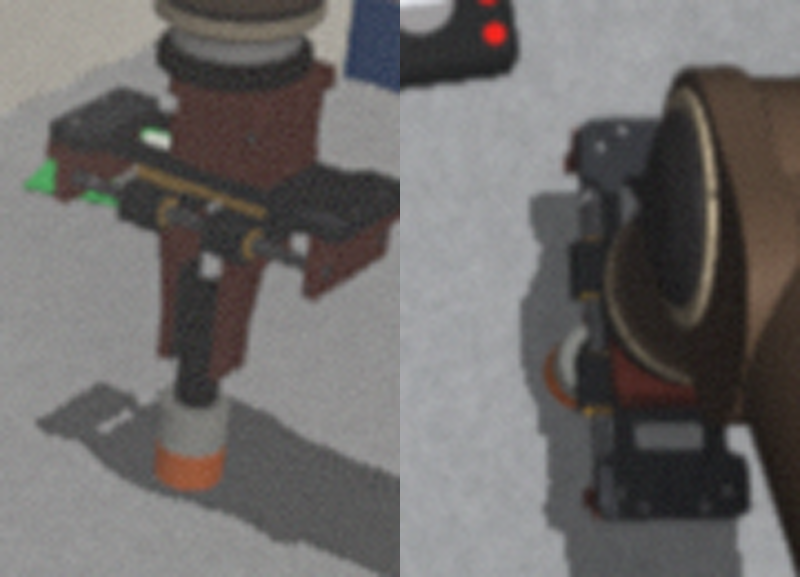

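Emit:
servo_tool:
  rows:
    - [0,-0.02,0,0,0,0,0]
    - [0,-0.055,0,0,0,0,0]
    - [0,-0.09,0,0,0,0,0]
    - [-0.02,-0.125,0,0,0,0,0]
    - [-0.065,-0.14,-0.002,0,0,0,0]
    - [-0.11,-0.145,-0.004,0,0,0,0]
    - [-0.155,-0.145,-0.006,0,0,0,0]
    - [-0.2,-0.145,-0.008,0,0,0,0]
    - [-0.235,-0.145,-0.008,0,0,0,0]
    - [-0.2455,-0.145,-0.008,0,0,0,0]

```text
time_s: 11.75
position: [0.5456, 0.0371, 0.2292]
eef_rot: [-1.571, 0.002, -1.565]
force: [0.4, -0.4, -3.3]
finger_gap: 0.0232
```

Emit:
servo_tool:
  rows:
    - [0,0,0,0,0,0,0]
    - [0,0,0,0,0,0,0]
    - [0,0,0,0,0,0,0]
    - [0,0,0,0,0,0,0]
    - [0,0,0,0,0,0,0]
    - [0,0,0,0,0,0,0]
    - [0,0,0,0,0,0,0]
    - [0,0,0,0,0,0,0]
    - [0,0,0,0,0,0,0]
    - [0,0,0,0,0,0,0]

```text
time_s: 12.75
position: [0.5467, 0.0322, 0.2294]
eef_rot: [-1.571, -0.0, -1.571]
force: [0.5, 0.5, -4.1]
finger_gap: 0.0237
```

```bash
python3 snap.py e1 side 310 155 80 120 top 270 200 100 150
```

```text
12.85 [0.5467 0.0321 0.2294] [-1.5707 -0.     -1.5707] [ 0.4646  1.4686 -3.6315] 0.02329770170704372
```

View pics/e1.png

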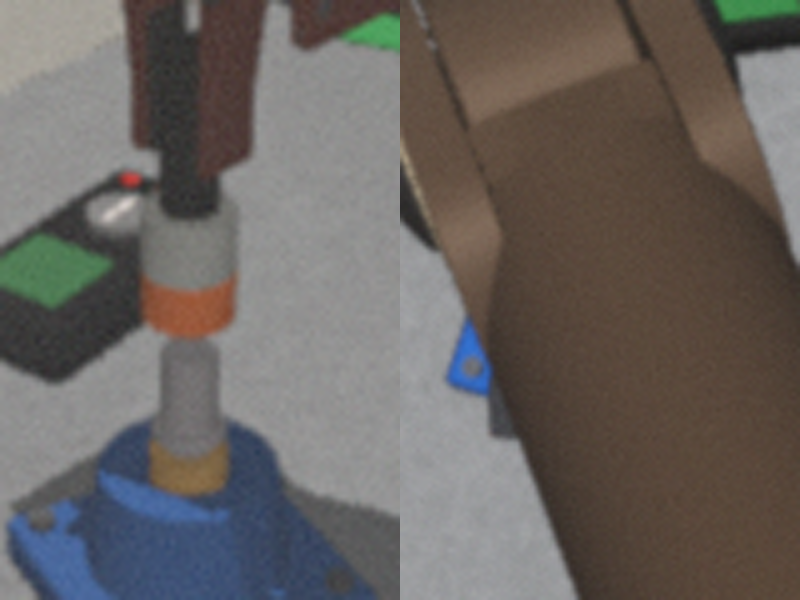

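Emit:
servo_tool:
  rows:
    - [0,0.004,0,0,0,0,0]
    - [0,0.009,0,0,0,0,0]
    - [0,0.013,0,0,0,0,0]
    - [0,0.016,0,0,0,0,0]
    - [0,0.017,0,0,0,0,0]
    - [0,0.018,0,0,0,0,0]
    - [0,0.019,0,0,0,0,0]
    - [0,0.02,0,0,0,0,0]
    - [0,0.021,0,0,0,0,0]
    - [0,0.022,0,0,0,0,0]

```text
time_s: 13.85
position: [0.547, 0.0322, 0.2086]
eef_rot: [-1.569, -0.0, -1.571]
force: [-2.9, 0.2, 7.8]
finger_gap: 0.0234
```

Emit:
servo_tool:
  rows:
    - [0,-0.005,0,0,0,0,0]
    - [0,-0.009,0,0,0,0,0]
    - [0,-0.009,0,0,0,0,0]
    - [0,-0.004,0,0,0,0,0]
    - [0,-0.001,0,0,0,0,0]
    - [0,0,0,0,0,0,0]
    - [0,0.001,0,0,0,0,0]
    - [0,0.002,0,0,0,0,0]
    - [0,0.003,0,0,0,0,0]
    - [0,0.004,0,0,0,0,0]

```text
time_s: 14.85
position: [0.5468, 0.0321, 0.2041]
eef_rot: [-1.57, -0.0, -1.571]
force: [-1.4, 0.2, 7.2]
finger_gap: 0.0239
```

Emit:
servo_tool:
  rows:
    - [0,-0.005,0,0,0,0,0]
    - [0,-0.009,0,0,0,0,0]
    - [0,-0.009,0,0,0,0,0]
    - [0,-0.004,0,0,0,0,0]
    - [0,-0.001,0,0,0,0,0]
    - [0,0,0,0,0,0,0]
    - [0,0.001,0,0,0,0,0]
    - [0,0.002,0,0,0,0,0]
    - [0,0.003,0,0,0,0,0]
    - [0,0.0035,0,0,0,0,0]

```text
time_s: 15.85
position: [0.5467, 0.0321, 0.2005]
eef_rot: [-1.57, -0.0, -1.571]
force: [-3.4, 0.0, 6.7]
finger_gap: 0.0234
```

Emit:
servo_tool:
  rows:
    - [0,-0.005,0,0,0,0,0]
    - [0,-0.009,0,0,0,0,0]
    - [0,-0.009,0,0,0,0,0]
    - [0,-0.004,0,0,0,0,0]
    - [0,-0.001,0,0,0,0,0]
    - [0,0,0,0,0,0,0]
    - [0,0.001,0,0,0,0,0]
    - [0,0.0018,0,0,0,0,0]
    - [0,0.0025,0,0,0,0,0]
    - [0,0.003,0,0,0,0,0]

```text
time_s: 16.85
position: [0.547, 0.0322, 0.1984]
eef_rot: [-1.57, -0.001, -1.571]
force: [-3.8, -0.8, 16.0]
finger_gap: 0.0236
```

```bash
python3 snap.py e2 side 310 155 80 120
```

```text
16.9 [0.5469 0.0322 0.1984] [-1.5698 -0.0006 -1.5709] [-4.834  -1.3211 12.6908] 0.023575195795365735
```

View pics/e2.png

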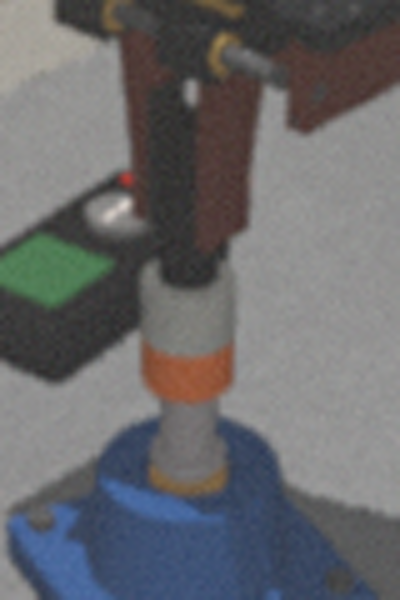

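Emit:
servo_tool:
  rows:
    - [0,-0.005,0,0,0,0,0]
    - [0,-0.01,0,0,0,0,0]
    - [0,-0.01,0,0,0,0,0]
    - [0,-0.01,0,0,0,0,0]
    - [0,-0.006,0,0,0,0,0]
    - [0,-0.003,0,0,0,0,0]
    - [0,-0.0015,0,0,0,0,0]
    - [0,-0.0005,0,0,0,0,0]
    - [0,0,0,0,0,0,0]
    - [0,0.0004,0,0,0,0,0]

```text
time_s: 17.9
position: [0.5469, 0.0323, 0.1984]
eef_rot: [-1.57, -0.001, -1.571]
force: [-5.8, -1.4, 17.4]
finger_gap: 0.0232
```

```bash
python3 snap.py e3 side 310 155 80 120
```

```text
17.95 [0.5469 0.0323 0.1983] [-1.5697 -0.0008 -1.5708] [-5.4999 -1.1135 15.2475] 0.023740122888046458
```

Emit:
servo_tool:
  rows:
    - [0,-0.005,0,0,0,0,0]
    - [0,-0.01,0,0,0,0,0]
    - [0,-0.01,0,0,0,0,0]
    - [0,-0.01,0,0,0,0,0]
    - [0,-0.006,0,0,0,0,0]
    - [0,-0.003,0,0,0,0,0]
    - [0,-0.0015,0,0,0,0,0]
    - [0,-0.0005,0,0,0,0,0]
    - [0,0,0,0,0,0,0]
    - [0,0.0004,0,0,0,0,0]

```text
time_s: 18.95
position: [0.5471, 0.0324, 0.1983]
eef_rot: [-1.569, -0.001, -1.571]
force: [-6.4, -0.7, 21.5]
finger_gap: 0.0234
```

Emit:
servo_tool:
  rows:
    - [0,-0.01,0,0,0,0,0]
    - [0,-0.03,0,0,0,0,0]
    - [0.01,-0.04,0,0,0,0,0]
    - [0.05,-0.04,0,0,0,0,0]
    - [0.09,-0.04,0,0,0,0,0]
    - [0.125,-0.04,0,0,0,0,0]
    - [0.137,-0.02,0,0,0,0,0]
    - [0.137,0.02,0,0,0,0,0]
    - [0.137,0.055,0,0,0,0,0]
    - [0.137,0.08,0,0,0,0,0]

```text
time_s: 19.95
position: [0.5453, -0.1062, 0.1135]
eef_rot: [-1.573, 0.0, -1.572]
force: [0.0, -0.1, -4.2]
finger_gap: 0.0237
```

Emit:
servo_tool:
  rows:
    - [0,0,0,0,0,0,0]
    - [0,0,0,0,0,0,0]
    - [0,0,0,0,0,0,0]
    - [0,0,0,0,0,0,0]
    - [0,0.005,0,0,0,0,0]
    - [0,0.01,0,0,0,0,0]
    - [0,0.015,0,0,0,0,0]
    - [0,0.02,0,0,0,0,0]
    - [0,0.02,0,0,0,0,0]
    - [0,0.02,0,0,0,0,0]

```text
time_s: 20.95
position: [0.5466, -0.1048, 0.0958]
eef_rot: [-1.571, 0.0, -1.571]
force: [-0.7, 0.3, -4.0]
finger_gap: 0.0239
```

```bash
python3 snap.py f1 side 320 150 100 150
```

```text
21.0 [ 0.5467 -0.1049  0.096 ] [-1.5709  0.0001 -1.5707] [ 0.1896  0.1838 -2.9108] 0.02361980072764352
```

View pics/f1.png

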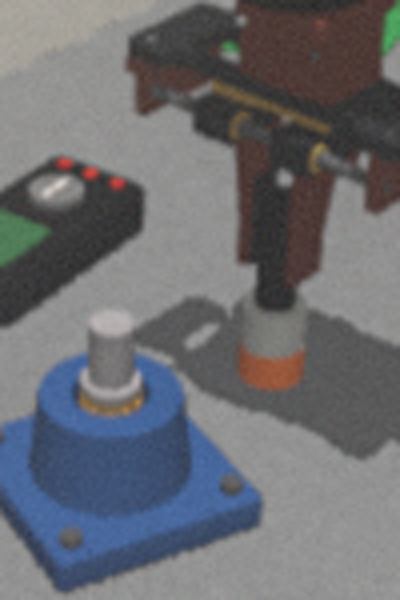

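Emit:
servo_tool:
  rows:
    - [0,0.004,0,0,0,0,0]
    - [0,0.007,0,0,0,0,0]
    - [0,0.009,0,0,0,0,0]
    - [0,0.01,0,0,0,0,0]
    - [0,0.0105,0,0,0,0,0]
    - [0,0.011,0,0,0,0,0]
    - [0,0.011,0,0,0,0,0]
    - [0,0.011,0,0,0,0,0]
    - [0,0.011,0,0,0,0,0]
    - [0,0.011,0,0,0,0,0]

```text
time_s: 22.0
position: [0.5467, -0.1049, 0.0851]
eef_rot: [-1.571, -0.0, -1.571]
force: [-0.4, -0.9, -3.4]
finger_gap: 0.0237
```

Almost down. I'll lower another 0.5 mm and release.

Emit:
servo_tool:
  rows:
    - [0,0.0003,0,0,0,0,0]
    - [0,0.0005,0,0,0,0,0]
    - [0,0.0005,0,0,0,0,0]
    - [0,0.0005,0,0,0,0,0]
    - [0,0.0005,0,0,0,0,0]
    - [0,0.0005,0,0,0,0,0.5]
    - [0,0.0005,0,0,0,0,0.5]
    - [0,0.0005,0,0,0,0,0.5]
    - [0,0.0005,0,0,0,0,0.5]
    - [0,0.0005,0,0,0,0,0.5]

```text
time_s: 23.0
position: [0.5467, -0.1049, 0.0845]
eef_rot: [-1.571, 0.0, -1.571]
force: [-0.1, -1.0, -0.8]
finger_gap: 0.0441
```

Emit:
servo_tool:
  rows:
    - [0,-0.01,0,0,0,0,0.5]
    - [0,-0.03,0,0,0,0,0.5]
    - [0,-0.06,0,0,0,0,0.5]
    - [0,-0.09,0,0,0,0,0.5]
    - [0.03,-0.12,0,0,0,0,0.5]
    - [0.07,-0.13,0,0,0,0,0.5]
    - [0.11,-0.13,0,0,0,0,0.5]
    - [0.14,-0.13,0,0,0,0,0.5]
    - [0.16,-0.13,0,0,0,0,0.5]
    - [0.16,-0.13,0,0,0,0,0.5]

```text
time_s: 24.0
position: [0.5458, -0.2687, 0.2149]
eef_rot: [-1.571, -0.001, -1.576]
force: [-0.5, -0.5, -0.0]
finger_gap: 0.0442
```

```bash
python3 snap.py g1 side 300 170 120 140 top 270 200 120 140; cp pics/g1_side_full.png pics/g2.png
```

```text
24.1 [ 0.5467 -0.2643  0.2149] [-1.5704  0.0007 -1.5711] [ 1.0467  0.6214 -0.2863] 0.04384614810077021
```

View pics/g1.png

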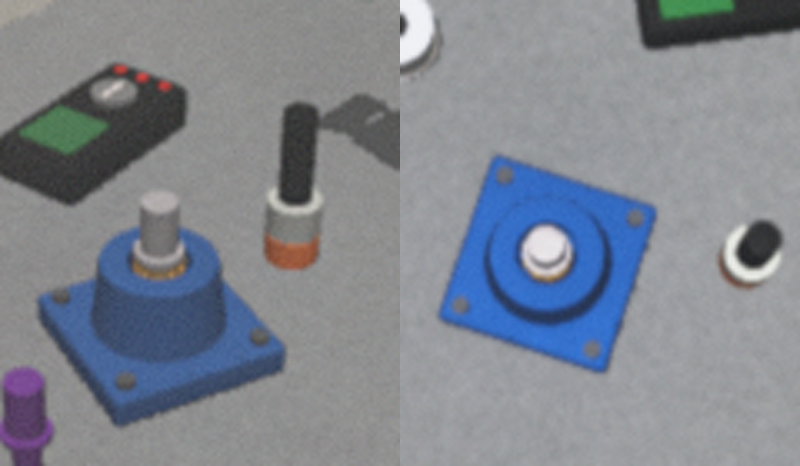

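View pics/g2.png

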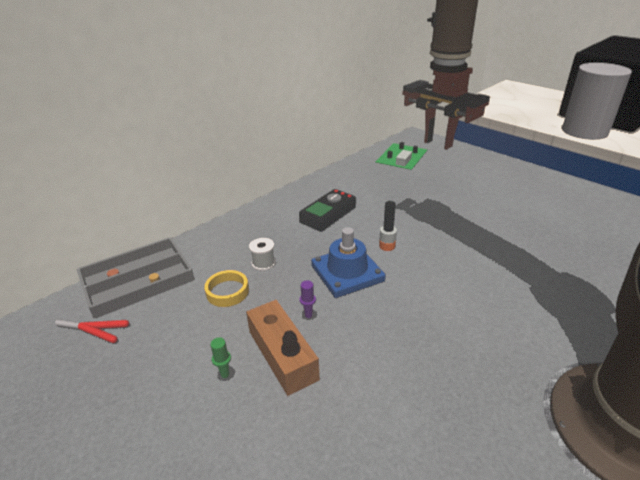

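Run:
```python
from h import *
for z in(.11,.1134,.117,.12): print(z,proj("side",(.5463,.032,z)))
x,y,w,h=325,220,45,45;k=13
a=cv2.imread('pics/g1_side_full.png')[y:y+h,x:x+w];b=cv2.imread('pics/b6_side_full.png')[y:y+h,x:x+w]
cv2.imwrite('pics/g3.png',cv2.resize(a,None,fx=k,fy=k,interpolation=cv2.INTER_CUBIC))
```

```text
0.11 (np.float64(347.2469497140208), np.float64(230.38028072788563))
0.1134 (np.float64(347.26082444147096), np.float64(228.99083036028077))
0.117 (np.float64(347.27558068266575), np.float64(227.51310297240005))
0.12 (np.float64(347.2879292263053), np.float64(226.27648851918227))
```

View pics/g3.png

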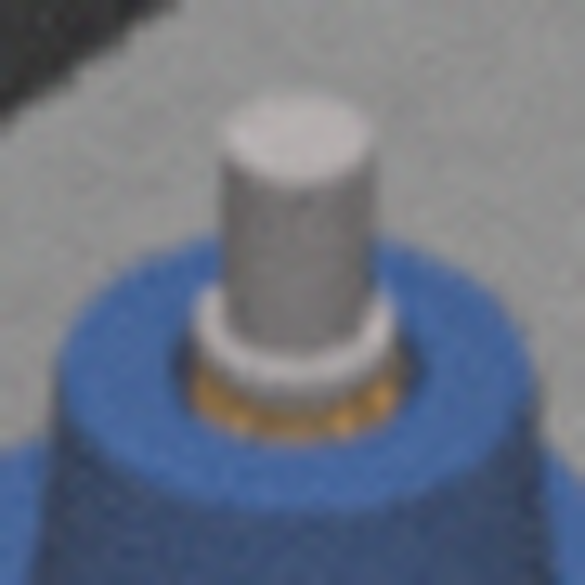

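```bash
python3 -c "
from rig import env
print(env.sign_off())"
```

```text
the job is handed in; nothing more can be done
None
```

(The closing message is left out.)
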